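Lock the fourth guide post into the plate rack

ROBOT

A 6-joint arm with a two-finger parallel gripper is mounted at the origin on the work surface. World frame = base frame: x ahead of the robot, y to its left, z up, the work surface at z = 0. Lengths are in mm, angles in degrees, forces in N, time in s.
With the tool pointing down it reaches from about 350 to 850 mm from the base axis. Payload 8.1 kg.
Tool frame: the origin (TCP) lies between the finger pads; the fingertips stand 22 mm ahead of it and the grasp point (between the pads) lies 3 mm ahead of it; z points along the fingers, y is the direction in which the jaws open and shut (so a half turn about z gives the same grasp; the last joint's range is limited). The gripper opens to 85 mm and grips with 20 to 120 N. Pads are 22 mm wide; open, the fingers measure 114 mm over their backs; the gripper's body (76 mm by 85 mm) begins 54 mm behind the grasp point. The pads swing forward as they close: fully open they stand 13 mm farther back than shut.
Start: joints at [65.695, 7.471, 85.268, -0, 87.261, -4.893], TCP at [199.392, 565.905, 253.292] pointing down, gripper open.
Joint ranges: [-169.43, 169.43], [-51.17, 129.36], [1.28, 143.12], [-76.62, 256.62], [0, 156.53], [-152.29, 152.29]. Speed limits (degrees/s): [136.94, 136.94, 159.86, 180, 180, 180].

INTERFACE

Orientations are given as [roll, pitch, yaw] about the fixed x, y, z axes, in that order (R = Rz(yaw) Ry(pitch) Rx(roll)).
In Python, from bench import r gives the robot as it stands.
- The arm moves only by the tool drive_tool, never from a script. Its argument "moves" is a list of rows, each a list of 2 entries, a list of its own where there are three numbers: the shift along the world's x, y, z in mm, then the turn about the world's z in degrees. A call has exactly 8 rows; each row is the pose to reach, as a shift and turn from the pose commanded when the call began; what a row does not reach only later rows make up. A row lasts 1/12 s, in which the tool goes at most 41.7 mm and 7.16 degrees, less where a joint would pass 70% of its speed; a pose out of reach is approached as far as the arm can. A call with a gripper value outside its range is refused whole. "fingers" is the finger opening in mm, from 0 to 85.4, set as the call begins (left out, the last holds). The fingers move at their own pace and stop on an object; "squeeze" is the grip in N (left out, the last holds). Time passes only in rows, so rows that repeat a pose let the fingers close, or fill a call up. It gives the time, the measured TCP pose, the force and the opening at its end, in the units of the state.
- r.sense(): the state, without advancing time (a new reading comes with each control period).
- r.snapshot(name): name is "scene" or "side" or "wrist"; returns a dict with "pixels" (420x560x3 uint8, red, green, blue), "camera_matrix" (3x3 intrinsics, pixels), "xyz" and "orientation" of the camera in the world. Camera axes: x right, y down, z forward; pixel columns grow to the right and rows downward; lengths in mm; the calibration is good to about 2 mm. A picture is of the moment at which its call begins. There is no depth.
- r.hand_in(): hands the job in, once; it reports no verdict.
The state is a dict: "time": time; "joint_pos": joint angles; "qd": joint speeds; "joint_efforts": joint torques, N m; "tool_pos": TCP position; "tcp_rot": TCP orientation; "ft_force": force on the tool from outside, world axes, zero at the start; "wrist_torque": the same for the moment, N m; "finger_gap": finger opening in mm.
Only numpy, scipy, OpenCV 4.12 (cv2) and the standard library are available. Lean on these libraries where they do the work, as an engineer would, in place of code of your own. Each camera call takes 0.05 s, during which the arm holds its last target.

TASK

The plate rack on the steel counter is missing its front guide post. Take the spare post out of its rest, pass its T-foot down through the empty slot in the rack's cross bar (feel for the slot, do not force it), press it down against its spring and turn it a quarter turn clockwise, seen from above, so that the foot springs up and locks under the bar. Leave the post standing there on its own and do not disturb the plates or the other things on the counter.

Things in the scene. Friction and masses are not known exactly. Their poses are not given: they have to be found in the camera images.
- post_grip (a point): Centre of the black wing grip on top of the loose spare post: 40 mm along x, 14 mm thick along y, 34 mm high; grasp it across the 14 mm. z runs up the post, x along its T-foot (grip and T-foot are parallel). The post is a 12 mm steel rod, 142 mm long, about 0.2 kg; the underside of the foot is 125 mm below this point.
- post_foot (a point): Centre of the same post's T-foot, a flat steel bar 34 mm long (x), 9 mm wide (y) and 7 mm thick, 121.5 mm below the grip's centre. The neck above it is 9 mm in diameter. Axes as for the grip.
- collar (a point): Middle of the underside of the spring collar that slides on the post: 34 mm across, too wide for the slot. Free, it is 116 mm below the grip's centre, 9 mm above the underside of the foot. Pressed on the bar it gives up to 11 mm towards the grip, where the spring is solid; it takes 5 N to start, 1 N more per mm, 16 N at solid.
- rest: Low dark steel stand, fixed, 140 (x) x 60 x 45 mm high, origin under its middle, with two pockets 35 mm either side of the middle along x. The spare post stands in the -x pocket: its collar lies on the stand, its foot hangs 9 mm into the loose pocket, so it lifts straight out.
- slot (a point): Nominal middle of the empty slot, on the top face of the rack's front cross bar, 46 mm above the counter; z up, y along the slot, x across it. Slot 39 mm long (y), 11 mm wide (x), bar 5 mm thick, 64 mm wide. The bar can be set along x to suit the plates: the real slot lies up to 8 mm either way along x from here, which is not measured (look or feel for it); along y it is true.
- groove (a point): Nominal centre of the foot once locked, 8.5 mm below the slot point; axes the same, same unmeasured x shift. A 13 mm wide groove along x, between pads reaching 9 mm below the bar's top. To turn, press the foot's top below the pads (collar pushed up 7 to 11 mm); clockwise from above only, stops catch it just past a quarter turn. Then the spring lifts it 4 mm into the groove, x along this x.
- base: The stainless plate rack, fixed, 330 x 320 mm and 46 mm high, origin at the middle of its underside, axes parallel to the slot's; the slot's nominal middle is 114 mm from the origin towards -x. Three fitted posts, whose tops are 130 mm above the deck, stand 108 mm from the centre towards +x, +y and -y.
- post: The loose spare post as a whole; origin at the middle of the underside of its T-foot, axes as for the grip.
- plates: Stack of six enamel plates, 184 mm across and 47 mm high, standing on the middle of the rack; origin under its centre. Leave alone.
- mug: Enamel mug, 82 mm across and 85 mm high, standing on the counter; origin under its centre. Leave alone.
- papercup: Paper cup with a white lid, 81 mm across the top and 106 mm high, standing on the counter; origin under its centre. Leave alone.
- spatula: Spatula lying on the counter along its x axis. Leave alone.

How it is judged:
By the outcome, as a careful person would: the job done as asked, in the order asked, and still so for the second after the job is handed in, with the robot touching nothing.
It also fails if it takes over 72 s, if anything falls off the work surface, if the arm or the gripper's body presses on something with over 40 N, if the wrist force passes 120 N, or if a joint passes its speed limit or range.

## Working session

There is one attempt and no reset: what is moved stays moved. The work goes in short steps, Python scripts to look and compute and a tool call to move; the robot and the scene stay as the last step left them, time stands still between calls to the robot, and variables do not carry over. Pictures are saved under pics/ and viewed, and the job is handed in when it is done.

Besides the shell and the picture viewer there is one more tool, called after "Emit:" by a JSON object that holds its "fn" and its "kwargs". drive_tool: Moves the arm, as the interface text tells. Its arguments: {"type":"object","properties":{"moves":{"type":"array","items":{"type":"array"}},"fingers":{"type":"number"},"squeeze":{"type":"number"}},"required":["moves"]}

```bash
mkdir -p pics; ls; cat > h.py <<'E'
from bench import r
import numpy as np, cv2, json
from scipy.spatial.transform import Rotation as R
def snap(n,f):
    s=r.snapshot(n); cv2.imwrite(f'pics/{f}.png',cv2.cvtColor(np.asarray(s['pixels'],np.uint8),cv2.COLOR_RGB2BGR))
    np.savez(f'pics/{f}.npz',**{k:np.array(v) for k,v in s.items()}); return s
def rot(o):
    o=np.array(o,float)
    return o if o.shape==(3,3) else R.from_euler('xyz',o,degrees=True).as_matrix()
def ray(f,u,v):
    s=np.load(f'pics/{f}.npz'); d=rot(s['orientation'])@np.linalg.inv(s['camera_matrix'])@[u,v,1.]
    return s['xyz'],d/np.linalg.norm(d)
def plane(f,u,v,z):
    c,d=ray(f,u,v); return c+d*(z-c[2])/d[2]
def proj(f,p):
    s=np.load(f'pics/{f}.npz'); q=s['camera_matrix']@rot(s['orientation']).T@(np.array(p,float)-s['xyz']); return q[:2]/q[2]
def tri(a,b):
    A=np.zeros((3,3));B=np.zeros(3)
    for c,d in (ray(*a),ray(*b)):
        P=np.eye(3)-np.outer(d,d);A+=P;B+=P@c
    return np.linalg.solve(A,B)
E
python3 - <<'E'
from h import *
for n in('scene','side','wrist'):
    s=snap(n,n+'0'); print(n,s['xyz'],s['orientation'])
print(r.sense())
E
```

```text
pics
scene [1090.09164651  762.64365387  791.69151363] [-125.73268102    0.78913053  142.14468267]
side [-139.86127859 -721.64551025  897.56199744] [-128.6014619    -1.31731898  -41.15002964]
wrist [131.51585975 589.82890309 373.7279488 ] [1.63623372e+02 5.05326716e-02 7.05497224e+01]
{'time': 0.15, 'joint_pos': array([ 6.56965631e+01,  7.50510809e+00,  8.53140728e+01,  1.00610418e-03,
        8.72616359e+01, -4.89257900e+00]), 'qd': array([ 0.04714886, -0.09207497, -0.13521194,  0.02641475, -0.00591295,
        0.02476327]), 'joint_efforts': array([ 2.29426687e-04, -5.70060325e+01, -5.01160741e+01, -1.86482844e-04,
        9.64936480e-03, -6.05735613e-05]), 'tool_pos': array([199.21430771, 565.55681217, 252.49439415]), 'tcp_rot': array([-1.79919563e+02, -7.89391163e-03,  1.60589088e+02]), 'ft_force': array([-0.89545641,  0.42074736,  0.05180477]), 'wrist_torque': array([0.02562578, 0.02148007, 0.01413133]), 'finger_gap': 85.32249802201099}
```

View pics/scene0.png

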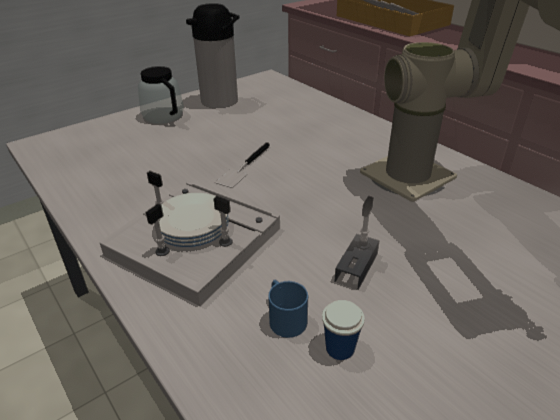

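View pics/side0.png

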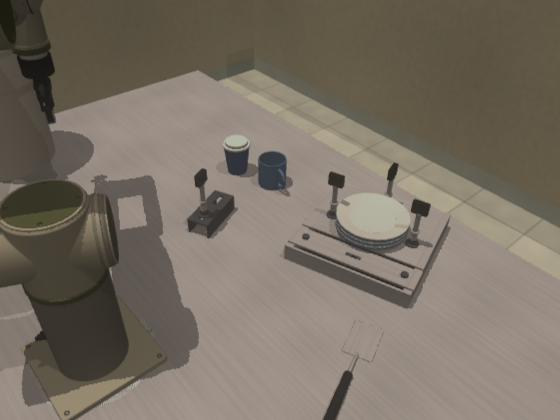

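View pics/wrist0.png

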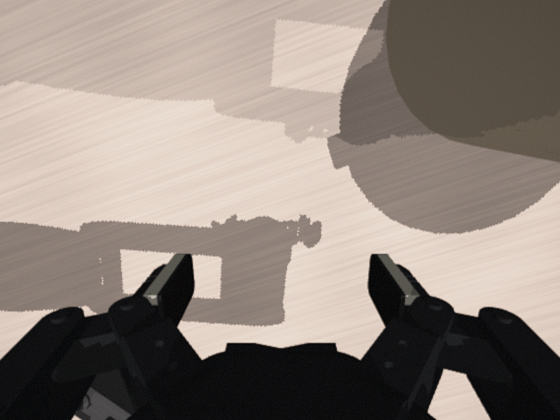

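The side view shows the empty slot near (353,256), and the spare grip near (201,178). In the scene view the grip is near (367,206). Zooming in.

```bash
python3 - <<'E'
import cv2
a=cv2.imread('pics/side0.png');b=cv2.imread('pics/scene0.png')
cv2.imwrite('pics/z1.png',cv2.resize(a[215:305,280:430],None,fx=5,fy=5,interpolation=cv2.INTER_CUBIC))
cv2.imwrite('pics/z2.png',cv2.resize(a[160:240,170:270],None,fx=6,fy=6,interpolation=cv2.INTER_CUBIC))
cv2.imwrite('pics/z3.png',cv2.resize(b[190:300,310:410],None,fx=5,fy=5,interpolation=cv2.INTER_CUBIC))
cv2.imwrite('pics/z4.png',cv2.resize(b[165:305,95:290],None,fx=4,fy=4,interpolation=cv2.INTER_CUBIC))
E
```

```text
(no output)
```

View pics/z1.png

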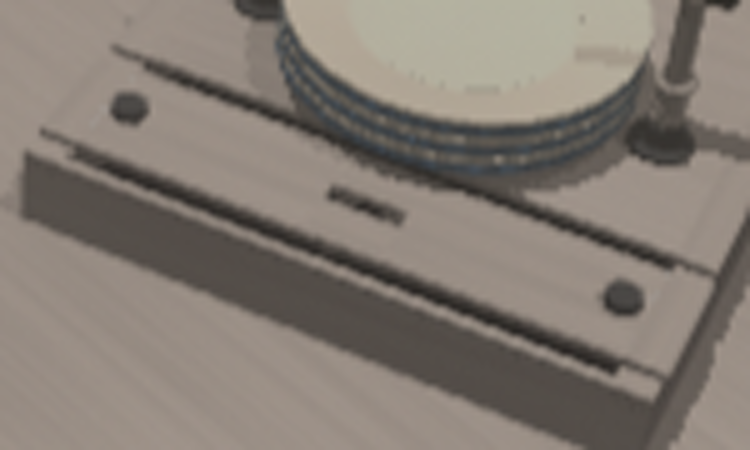

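View pics/z2.png

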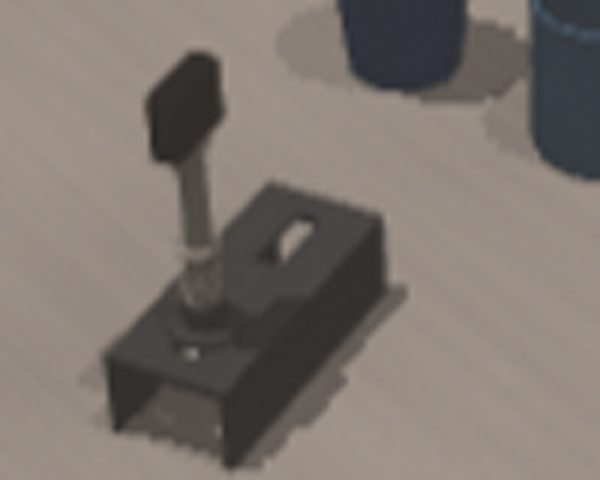

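View pics/z3.png

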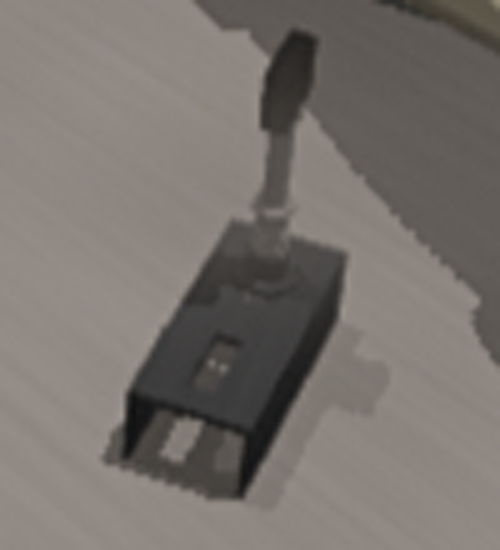

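View pics/z4.png

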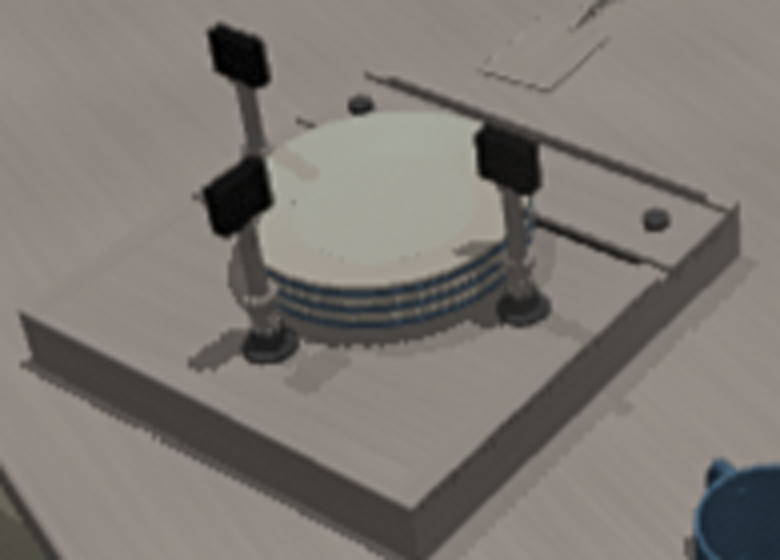

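```bash
python3 - <<'E'
from h import *
np.set_printoptions(precision=1,suppress=True)
zs=lambda x,y,f,ox,oy:(x/f+ox-.4,y/f+oy-.4)
print('rest top')
for p in[(272,182),(382,215),(233,395),(108,355)]:print('side',plane('side0',*zs(*p,6,170,160),45))
for p in[(235,220),(347,255),(247,432),(132,393)]:print('scene',plane('scene0',*zs(*p,5,310,190),45))
g=tri(('side0',*zs(186,106,6,170,160)),('scene0',*zs(289,82,5,310,190)));print('grip tri',g)
print(plane('side0',*zs(186,106,6,170,160),161),plane('scene0',*zs(289,82,5,310,190),161))
print('pocket',plane('side0',*zs(291,236,6,170,160),45),plane('scene0',*zs(218,362,5,310,190),45))
print('knobs')
for p in[(130,107),(623,298)]:print('side',plane('side0',*zs(*p,5,280,215),48))
for p in[(360,104),(655,219)]:print('scene',plane('scene0',*zs(*p,4,95,165),48))
print('corners')
for p in[(25,150),(660,385)]:print('side',plane('side0',*zs(*p,5,280,215),46))
for p in[(25,315),(413,507),(738,207)]:print('scene',plane('scene0',*zs(*p,4,95,165),46))
print('slot')
for p in[(330,190),(404,218),(367,204)]:print('side',plane('side0',*zs(*p,5,280,215),46))
print('groove ends front/back')
for p in[(70,150),(617,370),(145,65),(672,265)]:print('side',plane('side0',*zs(*p,5,280,215),46))
print('mug side',plane('side0',272,160,85),'cup',plane('side0',236,142,106))
E
```

```text
rest top
side [484.8 256.1  45. ]
side [508.8 203.6  45. ]
side [384.5 142.1  45. ]
side [358.3 198.1  45. ]
scene [383.3 147.5  45. ]
scene [360.1 201.2  45. ]
scene [487.2 257.8  45. ]
scene [509.9 207.   45. ]
grip tri [402.6 188.1 161.4]
[402.9 188.6 161. ] [402.3 187.7 161. ]
pocket [467.7 217.   45. ] [464.4 216.7  45. ]
knobs
side [545.1 -48.1  48. ]
side [ 630.  -290.3   48. ]
scene [ 627.6 -293.9   48. ]
scene [542.8 -51.7  48. ]
corners
side [485.5 -36.8  46. ]
side [ 601.7 -334.    46. ]
scene [ 900.9 -218.5   46. ]
scene [794.9  73.6  46. ]
scene [491.2 -30.2  46. ]
slot
side [ 580.  -152.2   46. ]
side [ 593.2 -188.3   46. ]
side [ 586.6 -170.4   46. ]
groove ends front/back
side [502.5 -50.9  46. ]
side [ 594.1 -315.9   46. ]
side [574.6 -27.8  46. ]
side [ 666.7 -290.6   46. ]
mug side [665.3 225.1  85. ] cup [624.3 341.1 106. ]
```

Emit:
{"fn": "drive_tool", "kwargs": {"moves": [[[15,-28,0],4],[[40,-75,0],9],[[65,-121,0],15],[[90,-168,0],21],[[115,-214,0],27],[[137,-255,0],33],[[157,-292,0],38],[[175,-326,0],42]], "fingers": 60, "squeeze": 80}}

```text
time: 0.82
tool_pos: [352.2, 280.1, 253.2]
tcp_rot: [-180.0, 0.0, -157.1]
ft_force: [0.9, -0.3, -0.7]
finger_gap: 59.8
```

Emit:
{"fn": "drive_tool", "kwargs": {"moves": [[[12,-24,0],1],[[21,-40,0],1.7],[[26,-49,0],1.7],[[28,-52,0],1.7],[[28,-52,0],1.7],[[28,-52,0],1.7],[[28,-52,0],1.7],[[28,-52,0],1.7]]}}

```text
time: 1.48
tool_pos: [379.4, 230.9, 253.2]
tcp_rot: [180.0, -0.0, -155.6]
ft_force: [0.5, 0.1, -0.4]
finger_gap: 60.2
```

```bash
python3 - <<'E'
from h import *
s=snap('wrist','w1'); print(s['xyz'],s['orientation']); q=r.sense();print(q['time'],q['tool_pos'],q['tcp_rot'],q['ft_force'],q['joint_pos'],q['finger_gap'])
E
```

```text
[313.99879425 201.6851715  374.60232182] [ 1.63604973e+02 -2.98555392e-02  1.14337843e+02]
1.5333 [379.469123   230.78218395 253.23370755] [ 1.79990713e+02 -1.12776249e-02 -1.55625343e+02] [-0.04208563 -0.29558389  0.56151264] [ 2.46797307e+01 -1.74389798e+01  1.08745409e+02  9.34934644e-03
  8.87047992e+01 -8.96951376e+01] 59.791266929830854
```

View pics/w1.png

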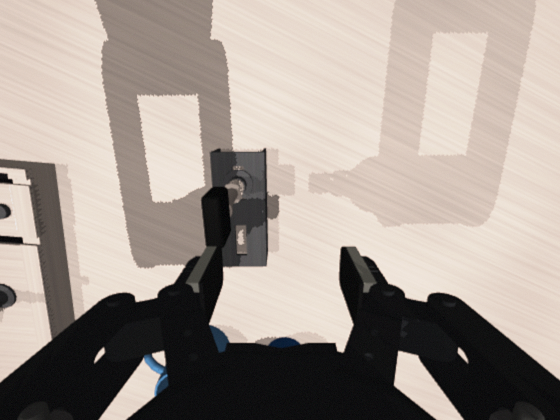

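```bash
python3 - <<'E'
from h import *
np.set_printoptions(precision=1,suppress=True)
for p in[(211.5,150.5),(266.5,150),(267.5,265.5),(237,240)]:print(plane('w1',*p,45))
a=cv2.imread('pics/w1.png');cv2.imwrite('pics/z5.png',cv2.resize(a[140:280,180:300],None,fx=5,fy=5,interpolation=cv2.INTER_CUBIC)[:, :])
print(proj('w1',[402.6,188.1,161]),proj('w1',[402.6,188.1,45]))
E
```

```text
[377.7 146.9  45. ]
[352.2 201.9  45. ]
[481.1 259.5  45. ]
[465.  212.4  45. ]
[216.6 219.5] [237.7 185.7]
```

View pics/z5.png

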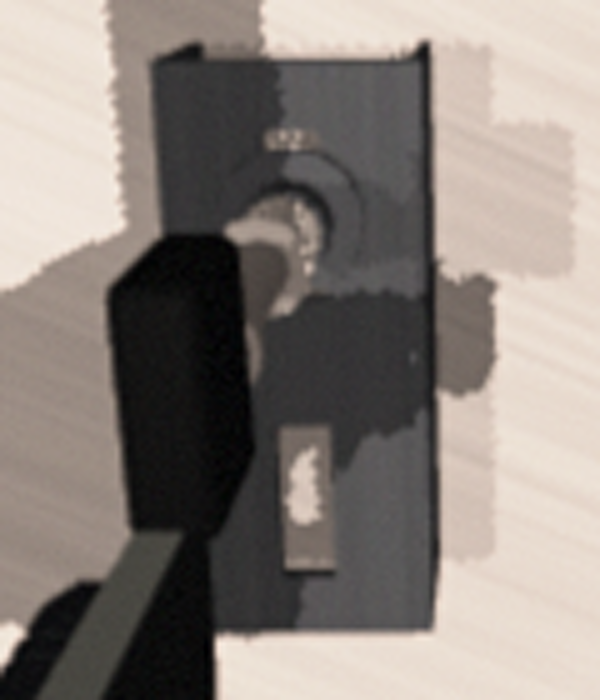

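Emit:
{"fn": "drive_tool", "kwargs": {"moves": [[[10,-19,0],0],[[19,-36,0],0],[[23,-43,0],0],[[23,-43,-15],0],[[23,-43,-45],0],[[23,-43,-70],0],[[23,-43,-84],0],[[23,-43,-89],0]]}}

```text
time: 2.2
tool_pos: [400.9, 186.9, 161.2]
tcp_rot: [180.0, -0.3, -155.7]
ft_force: [0.0, -0.1, -1.0]
finger_gap: 59.8
```

Emit:
{"fn": "drive_tool", "kwargs": {"moves": [[[0,0,0],0],[[0,0,0],0],[[0,0,0],0],[[0,0,0],0],[[0,0,0],0],[[0,0,0],0],[[0,0,0],0],[[0,0,0],0]], "fingers": 30}}

```text
time: 2.87
tool_pos: [403.0, 187.0, 164.5]
tcp_rot: [-180.0, 0.0, -155.7]
ft_force: [-0.9, -0.1, 0.0]
finger_gap: 29.8
```

```bash
python3 - <<'E'
from h import *
s=snap('wrist','w2');s=snap('side','s2'); q=r.sense();print(q['time'],q['tool_pos'],q['tcp_rot'],q['ft_force'],q['finger_gap'])
a=cv2.imread('pics/w2.png');b=cv2.imread('pics/s2.png')[100:270,120:290]
cv2.imwrite('pics/c2.png',np.hstack([a[:, 60:440],cv2.resize(b,(420,420),interpolation=cv2.INTER_CUBIC)]))
E
```

```text
2.9667 [402.94467745 186.92466632 164.34820093] [-1.79998662e+02  4.34728108e-03 -1.55715836e+02] [-0.27725588  0.53093396 -0.10810235] 30.135411417360526
```

View pics/c2.png

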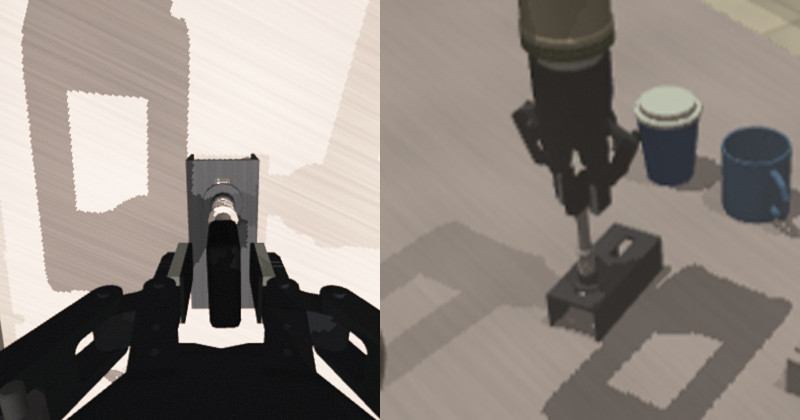

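Grip is centred between the pads (wrist view, grip column ~284 full-frame, pads ~251–318). Closing.

Emit:
{"fn": "drive_tool", "kwargs": {"moves": [[[0,0,0],0],[[0,0,0],0],[[0,0,0],0],[[0,0,0],0],[[0,0,0],0],[[0,0,0],0],[[0,0,0],0],[[0,0,0],0]], "fingers": 5, "squeeze": 100}}

```text
time: 3.63
tool_pos: [403.0, 186.9, 164.4]
tcp_rot: [-180.0, 0.0, -155.7]
ft_force: [0.2, -0.6, 2.2]
finger_gap: 12.9
```

Emit:
{"fn": "drive_tool", "kwargs": {"moves": [[[0,0,3],0],[[0,0,8],0],[[0,0,14],0],[[0,0,20],0],[[0,0,30],0],[[0,0,40],0],[[0,0,45],0],[[0,0,45],0]]}}

```text
time: 4.3
tool_pos: [404.0, 187.3, 211.6]
tcp_rot: [-180.0, 0.2, -155.7]
ft_force: [1.7, -0.5, -1.4]
finger_gap: 12.7
```

```bash
python3 - <<'E'
from h import *
s=snap('wrist','w3');s=snap('side','s3'); s=snap('scene','c3');q=r.sense();print(q['time'],q['tool_pos'],q['tcp_rot'],q['ft_force'],q['wrist_torque'],q['finger_gap'])
a=cv2.imread('pics/w3.png');b=cv2.imread('pics/s3.png')[100:240,150:255];c=cv2.imread('pics/c3.png')[130:300,310:437]
cv2.imwrite('pics/c3z.png',np.hstack([a[:400, 200:380],cv2.resize(b,(300,400),interpolation=cv2.INTER_CUBIC),cv2.resize(c,(300,400),interpolation=cv2.INTER_CUBIC)]))
E
```

```text
4.45 [402.82159461 186.9022641  209.11000223] [-1.79998761e+02 -1.18367026e-02 -1.55711577e+02] [ 0.19596558  0.06325752 -1.21149667] [-0.00810029 -0.01057776 -0.00108499] 12.666822879079266
```

View pics/c3z.png

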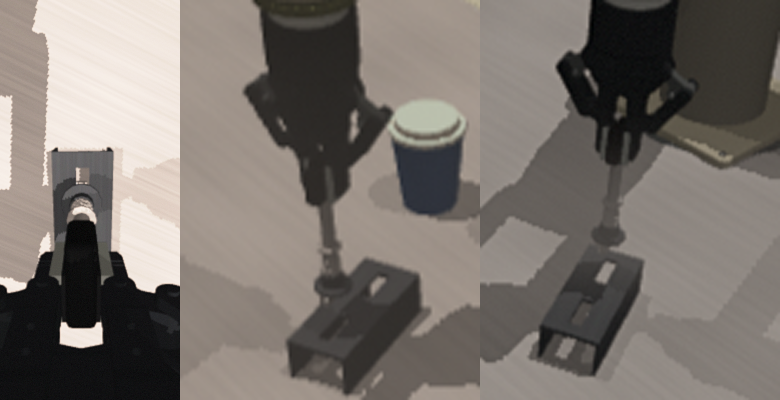

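```bash
python3 - <<'E'
from h import *
np.set_printoptions(precision=1,suppress=True)
print(tri(('side0',203.2,200.1),('scene0',364.4,229.9)),plane('side0',203.2,200.1,92),plane('scene0',364.4,229.9,92))
b=cv2.imread('pics/s3.png')[175:215,180:225];c=cv2.imread('pics/c3.png')[190:240,340:390];a=cv2.imread('pics/w3.png')[130:340,220:330]
cv2.imwrite('pics/c3y.png',np.hstack([cv2.resize(x,(260,500),interpolation=cv2.INTER_CUBIC) if i==2 else cv2.resize(x,None,fx=500/x.shape[0]*.5,fy=500/x.shape[0],interpolation=cv2.INTER_CUBIC) for i,x in enumerate([b,c,a])]))
E
```

```text
[402.7 186.9  90.8] [402.1 185.3  92. ] [403.5 188.   92. ]
```

View pics/c3y.png

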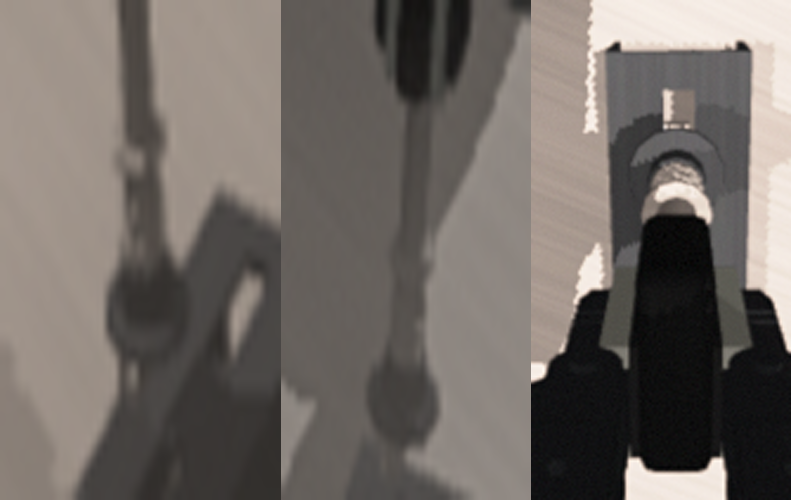

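Post held, vertical and centred under the TCP (collar triangulates to (402.7,186.9)). Carry to a viewing pose beside the slot.

Emit:
{"fn": "drive_tool", "kwargs": {"moves": [[[5,-10,10],-3],[[17,-36,22],-9],[[32,-66,26],-15],[[46,-96,26],-22],[[61,-126,26],-28],[[75,-156,26],-35],[[90,-186,26],-41],[[104,-216,26],-47]]}}

```text
time: 5.12
tool_pos: [507.0, -30.7, 234.5]
tcp_rot: [-180.0, -0.1, 157.0]
ft_force: [0.2, 0.5, -0.7]
finger_gap: 12.9
```

Emit:
{"fn": "drive_tool", "kwargs": {"moves": [[[15,-30,0],-6],[[29,-60,0],-13],[[43,-90,0],-19],[[58,-120,0],-26],[[72,-150,0],-32],[[84,-175,0],-38],[[93,-193,0],-43],[[99,-205,0],-47]]}}

```text
time: 5.78
tool_pos: [605.9, -236.3, 233.7]
tcp_rot: [-179.9, -0.1, 109.9]
ft_force: [0.0, 0.6, -1.6]
finger_gap: 12.9
```

```bash
python3 - <<'E'
from h import *
q=r.sense();print(q['time'],q['tool_pos'],q['tcp_rot'],q['ft_force'],q['finger_gap'],q['joint_pos'])
E
```

```text
5.7833 [ 605.89520942 -236.268556    233.66261804] [-1.79911030e+02 -5.79421529e-02  1.09922507e+02] [ 0.0239756   0.61256622 -1.62389922] 12.910283053022 [-2.58064878e+01  1.58161559e+01  7.78400081e+01 -2.33050574e-02
  8.64474317e+01 -4.57275742e+01]
```

Emit:
{"fn": "drive_tool", "kwargs": {"moves": [[[0,0,0],-0.3],[[0,0,0],-0.3],[[0,0,0],-0.3],[[0,0,0],-0.3],[[0,0,0],-0.3],[[0,0,0],-0.3],[[0,0,0],-0.3],[[0,0,0],-0.3]]}}

```text
time: 6.45
tool_pos: [605.9, -233.7, 235.5]
tcp_rot: [180.0, 0.0, 110.0]
ft_force: [0.0, 0.3, -1.6]
finger_gap: 12.6
```

```bash
python3 - <<'E'
from h import *
s=snap('wrist','w4');q=r.sense();print(q['time'],q['tool_pos'],q['tcp_rot'],q['ft_force'],s['xyz'],s['orientation'])
E
```

```text
6.5 [ 605.93304391 -233.82088552  235.48559099] [1.79988845e+02 9.60060915e-03 1.10015245e+02] [ 0.07974794 -0.26871717 -1.49004302] [ 581.14893077 -166.06218511  356.89043319] [ 1.63646656e+02 -5.92173903e-02  1.99867391e+01]
```

View pics/w4.png

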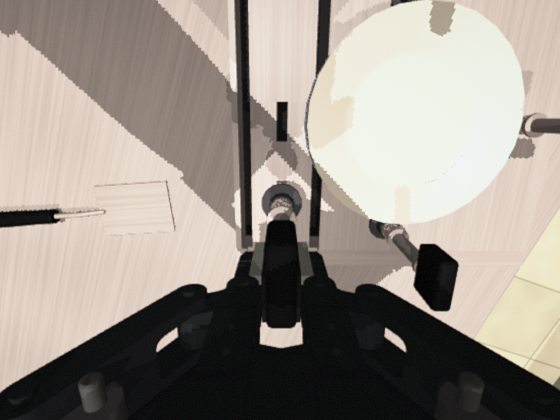

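The wrist view shows the slot as a dark rectangle at about (277–287, 102–141), and the collar at (281,201).

```bash
python3 - <<'E'
from h import *
np.set_printoptions(precision=2,suppress=True)
a=cv2.imread('pics/w4.png');g=cv2.cvtColor(a,cv2.COLOR_BGR2GRAY)
m=(g<60).astype(np.uint8)
n,l,st,ce=cv2.connectedComponentsWithStats(m[90:155,260:305])
for i in range(1,n):
  if st[i][4]>50: print(st[i],ce[i])
  if st[i][4]>200 and st[i][4]<600:
    ys,xs=np.nonzero(l==i); 
    P=np.array([plane('w4',x+260,y+90,46)[:2] for x,y in zip(xs,ys)],np.float32)
    print(cv2.minAreaRect(P),P.mean(0)); v=np.linalg.eigh(np.cov((P-P.mean(0)).T))[1][:,1]; print('ang',np.degrees(np.arctan2(v[1],v[0])))
    print('ctr',plane('w4',*(ce[i]+[260,90]),46))
# long edges of front groove: left edge/dark lines
for y in(20,60,100,140,180,220):
    xs=np.nonzero(g[y,225:260]<60)[0]+225; x2=np.nonzero(g[y,305:335]<60)[0]+305
    print(y,plane('w4',xs.mean(),y,46)[:2],xs.mean(),plane('w4',x2.mean(),y,46)[:2] if len(x2) else '')
t=np.array([605.93,-233.82,235.5]);print('proj collar bottom',proj('w4',t-[0,0,119]),'collar top',proj('w4',t-[0,0,113]))
cv2.imwrite('pics/z6.png',cv2.resize(a[80:260,220:340],None,fx=3.3,fy=3.3,interpolation=cv2.INTER_CUBIC))
E
```

```text
[ 17  12  10  39 374] [21.69 31.48]
((583.5444946289062, -169.4576416015625), (9.259210586547852, 37.0002326965332), 19.982742309570312) [ 583.8  -169.64]
ang 108.91290957374177
ctr [ 583.76 -169.53   46.  ]
20 [519.56 -96.64] 243.5 [589.13 -71.32]
60 [ 530.43 -128.6 ] 244.0 [ 599.25 -103.55]
100 [ 543.   -162.52] 245.5 
140 [ 555.55 -199.32] 246.0 
180 [ 569.57 -238.79] 247.0 [ 639.37 -213.42]
220 [ 584.19 -281.63] 247.5 [ 654.72 -256.  ]
proj collar bottom [280.61 205.91] collar top [280.62 207.99]
```

View pics/z6.png

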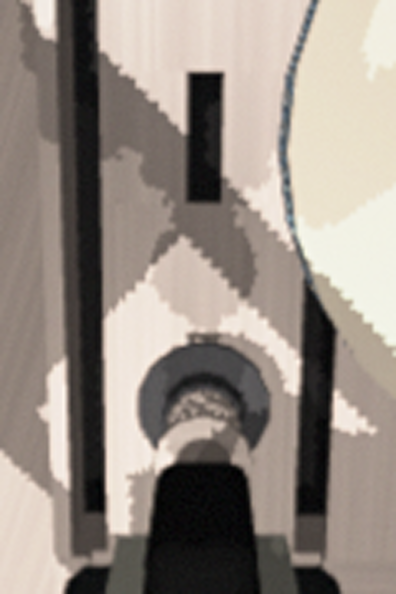

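```bash
python3 - <<'E'
from h import *
np.set_printoptions(precision=2,suppress=True)
t=np.array([605.93,-233.82,235.5]);a=np.radians(109.2);d=np.array([np.cos(a),np.sin(a),0]);e=np.array([np.sin(a),-np.cos(a),0])
for h in(119,116,113):
  print(h,'far rim',proj('w4',t-[0,0,h]+17*d),'R',proj('w4',t-[0,0,h]+17*e),'L',proj('w4',t-[0,0,h]-17*e))
print('foot tip',proj('w4',t-[0,0,128]+17*d),'foot top tip',proj('w4',t-[0,0,121]+17*d))
b=cv2.imread('pics/w4.png')
cv2.imwrite('pics/z7.png',cv2.resize(b[175:235,250:315],None,fx=10,fy=10,interpolation=cv2.INTER_NEAREST))
# side view slot with scene0 now? knobs in wrist
g=cv2.cvtColor(b,cv2.COLOR_BGR2GRAY); print(g.shape)
print(np.load('pics/w4.npz')['camera_matrix'])
E
```

```text
119 far rim [280.89 186.33] R [300.66 206.17] L [260.55 205.65]
116 far rim [280.9  187.15] R [300.9 207.2] L [260.32 206.68]
113 far rim [280.9  187.98] R [301.14 208.26] L [260.08 207.73]
foot tip [280.87 183.99] foot top tip [280.89 185.79]
(420, 560)
[[296.12   0.   280.75]
 [  0.   296.12 204.09]
 [  0.     0.     1.  ]]
```

View pics/z7.png

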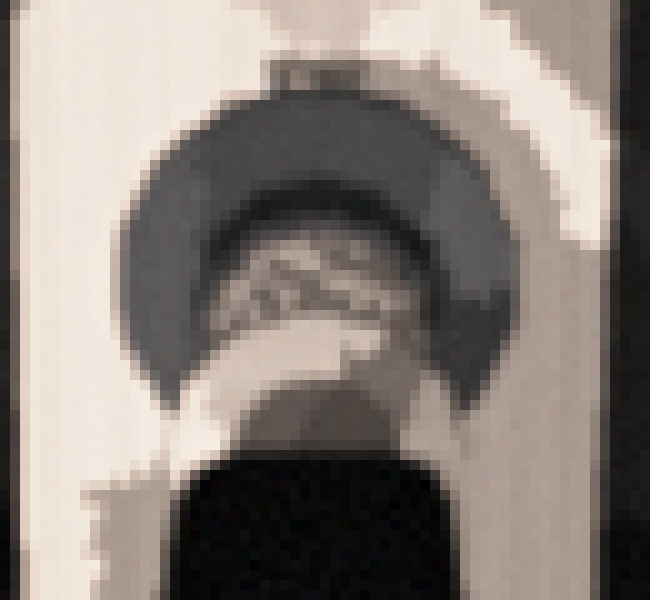

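Emit:
{"fn": "drive_tool", "kwargs": {"moves": [[[-6,17,0],-0.2],[[-15,42,0],-0.5],[[-20,58,0],-0.8],[[-21.6,61.5,0],-0.8],[[-21.6,61.5,-12],-0.8],[[-21.6,61.5,-32],-0.8],[[-21.6,61.5,-48],-0.8],[[-21.6,61.5,-54],-0.8]]}}

```text
time: 7.17
tool_pos: [582.8, -172.9, 177.4]
tcp_rot: [-179.8, -0.1, 109.2]
ft_force: [-0.9, 0.2, -3.6]
finger_gap: 12.5
```

Emit:
{"fn": "drive_tool", "kwargs": {"moves": [[[0,0,0],0],[[0,0,0],0],[[0,0,0],0],[[0,0,0],0],[[0,0,0],0],[[0,0,0],0],[[0,0,0],0],[[0,0,0],0]]}}

```text
time: 7.83
tool_pos: [584.4, -172.6, 181.6]
tcp_rot: [180.0, 0.0, 109.2]
ft_force: [-1.1, -0.2, -1.6]
finger_gap: 12.7
```

```bash
python3 - <<'E'
from h import *
s=snap('wrist','w5');snap('side','s5');snap('scene','c5');q=r.sense();print(q['time'],q['tool_pos'],q['tcp_rot'],q['ft_force'],q['wrist_torque'])
a=cv2.imread('pics/w5.png')[150:300,220:340];b=cv2.imread('pics/s5.png')[190:290,310:400]
cv2.imwrite('pics/z8.png',np.hstack([cv2.resize(a,(400,500),interpolation=cv2.INTER_CUBIC),cv2.resize(b,(400,444),interpolation=cv2.INTER_CUBIC)[:,:].copy() if 0 else cv2.resize(b,(400,500),interpolation=cv2.INTER_CUBIC)]))
E
```

```text
7.9833 [ 584.32469555 -172.53444496  181.34251137] [1.79999573e+02 3.47988622e-03 1.09192960e+02] [-0.05475525 -0.51012858 -0.99554198] [-0.02863704 -0.02584095 -0.0303621 ]
```

View pics/z8.png

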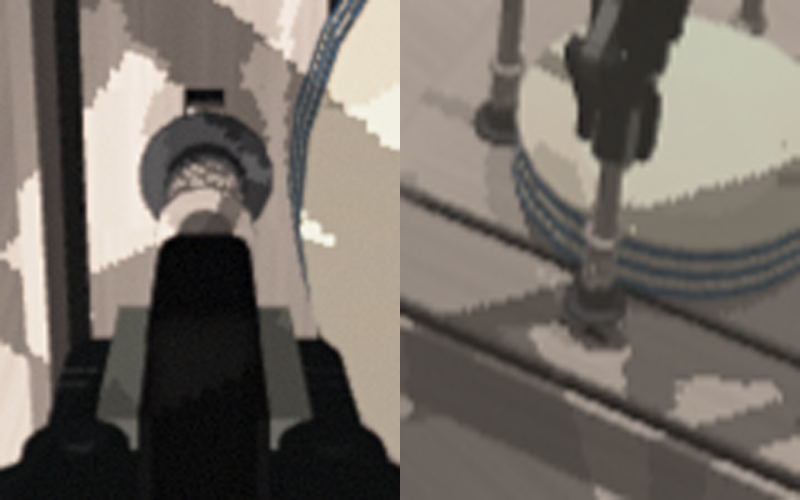

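```bash
python3 - <<'E'
from h import *
np.set_printoptions(precision=2,suppress=True)
a=cv2.imread('pics/w5.png')[170:200,260:305]
cv2.imwrite('pics/z9.png',cv2.resize(a,None,fx=16,fy=16,interpolation=cv2.INTER_NEAREST))
t=np.array([584.32,-172.53,181.4]);a=np.radians(109.2);d=np.array([np.cos(a),np.sin(a),0]);e=np.array([np.sin(a),-np.cos(a),0])
for h in(121,128):
  for w in(-4.5,4.5): print(h,w,proj('w5',t-[0,0,h]+17*d+w*e))
for w in(-5.5,5.5): print('slot far end',proj('w5',[t[0],t[1],46]+19.5*d+w*e))
E
```

```text
121 -4.5 [275.14 185.55]
121 4.5 [285.88 185.54]
128 -4.5 [275.28 183.75]
128 4.5 [285.74 183.74]
slot far end [274.27 179.17]
slot far end [286.74 179.15]
```

View pics/z9.png

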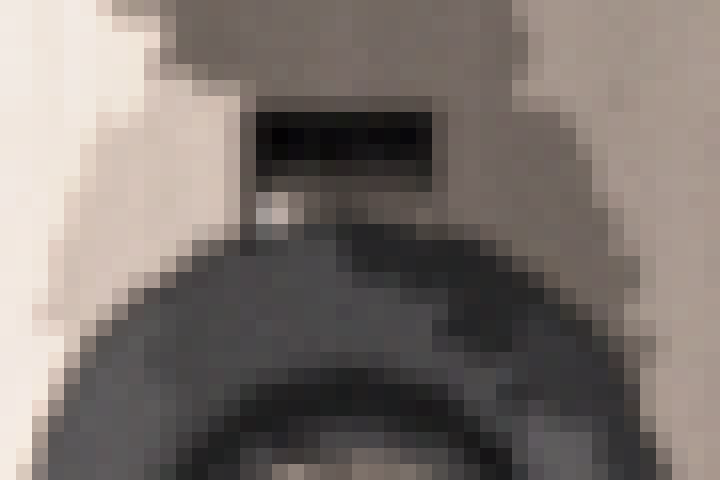

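Wrist view: the slot edges are at columns 275.4–287.6 and the foot tip at about 276–287. They are aligned within about 0.5 mm. Feeling down.

Emit:
{"fn": "drive_tool", "kwargs": {"moves": [[[0,0,-2],0],[[0,0,-4],0],[[0,0,-5.5],0],[[0,0,-6.5],0],[[0,0,-7.5],0],[[0,0,-8.5],0],[[0,0,-9.5],0],[[0,0,-9.5],0]]}}

```text
time: 8.65
tool_pos: [584.2, -172.5, 171.5]
tcp_rot: [-180.0, -0.0, 109.2]
ft_force: [-0.4, 0.9, -2.0]
finger_gap: 13.0
```

Emit:
{"fn": "drive_tool", "kwargs": {"moves": [[[0,0,-1],0],[[0,0,-2],0],[[0,0,-3],0],[[0,0,-4],0],[[0,0,-5],0],[[0,0,-6],0],[[0,0,-7.5],0],[[0,0,-7.5],0]]}}

```text
time: 9.32
tool_pos: [584.5, -172.7, 164.8]
tcp_rot: [180.0, 0.0, 109.2]
ft_force: [-2.0, 0.6, 3.2]
finger_gap: 12.8
```

```bash
python3 - <<'E'
from h import *
q=r.sense();print(q['time'],q['tool_pos'],q['tcp_rot'],q['ft_force'],q['wrist_torque'])
E
```

```text
9.3167 [ 584.52495775 -172.65011831  164.78933624] [1.79972942e+02 2.48147249e-02 1.09188778e+02] [-2.04420792  0.60962399  3.22986561] [0.1076066  0.48131556 0.01575477]
```

Collar touched at z≈165 as expected (about 5 N). Pressing.

Emit:
{"fn": "drive_tool", "kwargs": {"moves": [[[0,0,-1],0],[[0,0,-2.5],0],[[0,0,-4],0],[[0,0,-5.5],0],[[0,0,-7],0],[[0,0,-8],0],[[0,0,-8],0],[[0,0,-8],0]]}}

```text
time: 9.98
tool_pos: [584.7, -172.7, 157.9]
tcp_rot: [179.9, 0.1, 109.2]
ft_force: [-3.9, 0.6, 10.8]
finger_gap: 13.1
```

```bash
python3 - <<'E'
from h import *
q=r.sense();print(q['time'],q['tool_pos'],q['tcp_rot'],q['ft_force'],q['wrist_torque'],q['joint_pos'])
snap('side','s6');snap('wrist','w6')
a=cv2.imread('pics/w6.png')[150:300,220:340];b=cv2.imread('pics/s6.png')[190:290,310:400]
cv2.imwrite('pics/z10.png',np.hstack([cv2.resize(a,(400,500),interpolation=cv2.INTER_CUBIC),cv2.resize(b,(400,500),interpolation=cv2.INTER_CUBIC)]))
E
```

```text
9.9833 [ 584.74490978 -172.72886116  157.92262395] [1.79941495e+02 5.53659864e-02 1.09190620e+02] [-3.87023445  0.64763809 10.81853382] [0.34050517 1.12121032 0.02054493] [-2.12713103e+01  1.24275580e+01  8.98455396e+01 -4.25682385e-03
  7.76464604e+01 -4.04610507e+01]
```

View pics/z10.png

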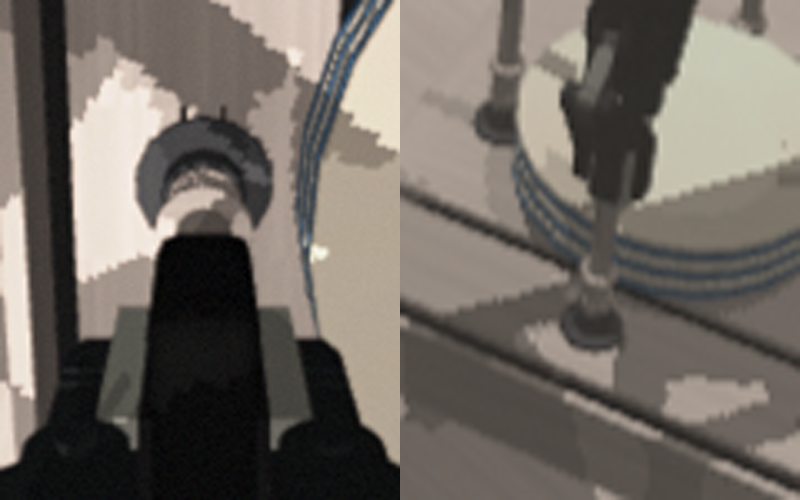

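Foot is through the slot (compression ≈7 mm). Relieve the small side force and press 2 mm more.

Emit:
{"fn": "drive_tool", "kwargs": {"moves": [[[-0.3,-0.1,-0.5],0],[[-0.6,-0.2,-1],0],[[-0.8,-0.3,-1.5],0],[[-0.8,-0.3,-2],0],[[-0.8,-0.3,-2.4],0],[[-0.8,-0.3,-2.4],0],[[-0.8,-0.3,-2.4],0],[[-0.8,-0.3,-2.4],0]]}}

```text
time: 10.75
tool_pos: [584.5, -172.9, 156.2]
tcp_rot: [179.9, 0.1, 109.2]
ft_force: [-2.9, 2.2, 12.6]
finger_gap: 12.7
```

```bash
python3 - <<'E'
from h import *
q=r.sense();print(q['time'],q['tool_pos'],q['tcp_rot'],q['ft_force'],q['wrist_torque'])
E
```

```text
10.75 [ 584.52793829 -172.90844477  156.16857014] [1.79859804e+02 8.13709008e-02 1.09194814e+02] [-2.92967175  2.21205796 12.64887273] [ 0.60920858  0.85596491 -0.0212345 ]
```

Emit:
{"fn": "drive_tool", "kwargs": {"moves": [[[0,0,0],-3],[[0,0,0],-8],[[0,0,0],-14],[[0,0,0],-20],[[0,0,0],-26],[[0,0,0],-32],[[0,0,0],-36],[[0,0,0],-38]]}}

```text
time: 11.42
tool_pos: [584.3, -173.3, 156.2]
tcp_rot: [179.9, 0.0, 71.0]
ft_force: [-4.2, 0.1, 12.8]
finger_gap: 12.9
```

```bash
python3 - <<'E'
from h import *
q=r.sense();print(q['time'],q['tool_pos'],q['tcp_rot'],q['ft_force'],q['wrist_torque'],q['finger_gap'])
E
```

```text
11.4167 [ 584.26520344 -173.29382548  156.19075303] [1.79859031e+02 2.33618246e-02 7.09524776e+01] [-4.16672573  0.11399566 12.82489132] [0.34876343 1.15012929 0.135097  ] 12.884461795092408
```

Turning freely (0.14 N·m). Continue to the quarter turn.

Emit:
{"fn": "drive_tool", "kwargs": {"moves": [[[0,0,0],-3],[[0,0,0],-9],[[0,0,0],-15],[[0,0,0],-22],[[0,0,0],-29],[[0,0,0],-36],[[0,0,0],-43],[[0,0,0],-49]]}}

```text
time: 12.08
tool_pos: [583.6, -172.7, 155.7]
tcp_rot: [180.0, -0.0, 21.8]
ft_force: [-5.7, 3.6, 12.6]
finger_gap: 12.7
```

Emit:
{"fn": "drive_tool", "kwargs": {"moves": [[[0,0,0],-1.5],[[0,0,0],-2.5],[[0,0,0],-3],[[0,0,0],-3],[[0,0,0],-3],[[0,0,0],-3],[[0,0,0],-3],[[0,0,0],-3]]}}

```text
time: 12.75
tool_pos: [583.6, -172.6, 155.7]
tcp_rot: [-180.0, -0.0, 19.2]
ft_force: [-6.7, 3.9, 12.9]
finger_gap: 12.7
```

```bash
python3 - <<'E'
from h import *
q=r.sense();print(q['time'],q['tool_pos'],q['tcp_rot'],q['ft_force'],q['wrist_torque'],q['finger_gap'])
snap('wrist','w7')
a=cv2.imread('pics/w7.png');cv2.imwrite('pics/w7b.png',a)
E
```

```text
12.75 [ 583.60838994 -172.6120996   155.69706139] [-1.79998534e+02 -2.88184459e-02  1.92035604e+01] [-6.74020856  3.85892132 12.85117836] [0.87369787 1.50101034 0.07891499] 12.675493860144936
```

View pics/w7.png

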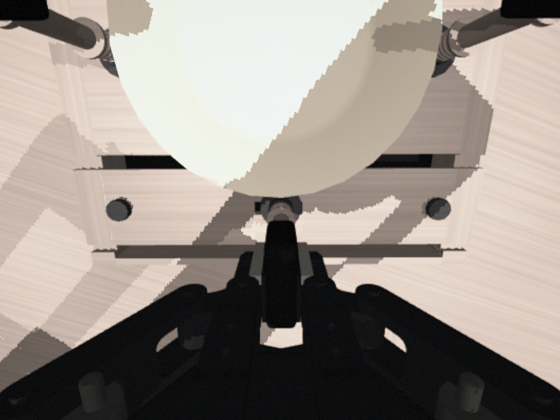

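Quarter turn done; the yaw reads 19.2° and the force still shows the spring. Ease up into the groove with a small side relief.

Emit:
{"fn": "drive_tool", "kwargs": {"moves": [[[-0.5,0.3,0],0],[[-1,0.5,0.5],0],[[-1,0.5,1.5],0],[[-1,0.5,2.5],0],[[-1,0.5,3.5],0],[[-1,0.5,4.5],0],[[-1,0.5,5.5],0],[[-1,0.5,5.5],0]]}}

```text
time: 13.47
tool_pos: [583.0, -172.4, 160.5]
tcp_rot: [180.0, -0.1, 19.2]
ft_force: [-2.1, 1.6, 7.1]
finger_gap: 13.0
```

```bash
python3 - <<'E'
from h import *
q=r.sense();print(q['time'],q['tool_pos'],q['tcp_rot'],q['ft_force'],q['wrist_torque'],q['finger_gap'])
E
```

```text
13.4667 [ 582.99964119 -172.36415867  160.49804008] [ 1.79960364e+02 -6.79651112e-02  1.91945972e+01] [-2.14588928  1.56291042  7.05620716] [0.35923198 0.57328085 0.04187532] 12.99662686429577
```

Emit:
{"fn": "drive_tool", "kwargs": {"moves": [[[0,0,0.5],0],[[0,0,1],0],[[0,0,1.5],0],[[0,0,2],0],[[0,0,2.5],0],[[0,0,2.5],0],[[0,0,2.5],0],[[0,0,2.5],0]]}}

```text
time: 14.13
tool_pos: [582.8, -172.4, 162.2]
tcp_rot: [180.0, -0.0, 19.2]
ft_force: [-1.5, 0.8, 6.0]
finger_gap: 12.7
```

```bash
python3 - <<'E'
from h import *
q=r.sense();print(q['time'],q['tool_pos'],q['tcp_rot'],q['ft_force'],q['wrist_torque'],q['finger_gap'])
E
```

```text
14.1333 [ 582.7653649  -172.355674    162.23348718] [ 1.79983695e+02 -3.37628625e-02  1.91904648e+01] [-1.502117    0.77978934  5.98427265] [ 0.35952031  0.13022098 -0.00517216] 12.721924596390968
```

Emit:
{"fn": "drive_tool", "kwargs": {"moves": [[[0,0,0.5],0],[[0,0,1],0],[[0,0,1.5],0],[[0,0,1.5],0],[[0,0,1.5],0],[[0,0,1.5],0],[[0,0,1.5],0],[[0,0,1.5],0]]}}

```text
time: 14.8
tool_pos: [582.2, -172.2, 162.5]
tcp_rot: [-180.0, 0.0, 19.2]
ft_force: [5.2, -0.7, -10.5]
finger_gap: 12.8
```

```bash
python3 - <<'E'
from h import *
q=r.sense();print(q['time'],q['tool_pos'],q['tcp_rot'],q['ft_force'],q['wrist_torque'],q['finger_gap'])
E
```

```text
14.8 [ 582.24628828 -172.19948453  162.45084204] [-1.79960358e+02  3.69625132e-02  1.91875783e+01] [  5.21363426  -0.6507655  -10.52297487] [-0.11933662 -1.21983373  0.05648052] 12.765541397321245
```

Locked: pulling up meets resistance at z=162.5 (−10.5 N). Neutralise and open a little.

Emit:
{"fn": "drive_tool", "kwargs": {"moves": [[[0.2,0,-0.4],0],[[0.4,0,-0.8],0],[[0.4,0,-0.8],0],[[0.4,0,-0.8],0],[[0.4,0,-0.8],0],[[0.4,0,-0.8],0],[[0.4,0,-0.8],0],[[0.4,0,-0.8],0]]}}

```text
time: 15.47
tool_pos: [582.7, -172.3, 162.5]
tcp_rot: [-180.0, 0.0, 19.2]
ft_force: [-0.1, 0.7, -6.3]
finger_gap: 12.9
```

Emit:
{"fn": "drive_tool", "kwargs": {"moves": [[[0,0,0],0],[[0,0,0],0],[[0,0,0],0],[[0,0,0],0],[[0,0,0],0],[[0,0,0],0],[[0,0,0],0],[[0,0,0],0]], "fingers": 35}}

```text
time: 16.13
tool_pos: [582.9, -172.4, 162.7]
tcp_rot: [180.0, -0.0, 19.2]
ft_force: [-0.2, -0.9, 0.6]
finger_gap: 35.0
```

```bash
python3 - <<'E'
from h import *
q=r.sense();print(q['time'],q['tool_pos'],q['tcp_rot'],q['ft_force'],q['wrist_torque'],q['finger_gap'])
snap('wrist','w8');snap('side','s8')
a=cv2.imread('pics/w8.png')[:,100:460];b=cv2.imread('pics/s8.png')[130:300,280:440]
cv2.imwrite('pics/z11.png',np.hstack([a,cv2.resize(b,(395,420),interpolation=cv2.INTER_CUBIC)]))
E
```

```text
16.1333 [ 582.92880579 -172.35821608  162.65276612] [ 1.79996698e+02 -1.96903394e-03  1.91899657e+01] [-0.1906228  -0.94692102  0.57595344] [ 0.06337408 -0.01434507  0.03045419] 34.9723022059988
```

View pics/z11.png

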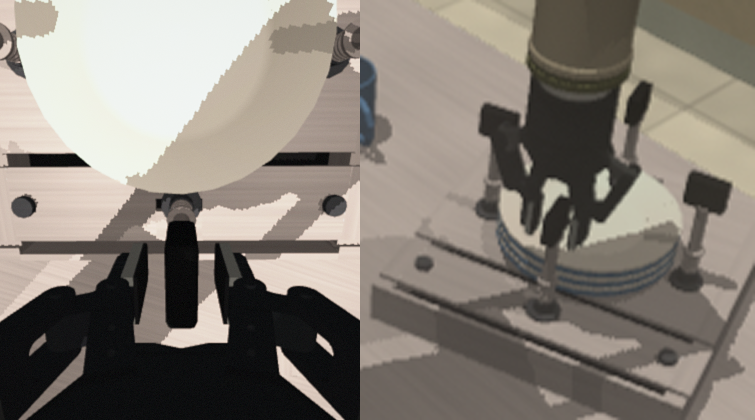

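The post stands free between the open pads, upright. Retreating straight up, then back.

Emit:
{"fn": "drive_tool", "kwargs": {"moves": [[[0,0,3],0],[[0,0,10],0],[[0,0,22],0],[[0,0,38],0],[[0,0,55],0],[[0,0,72],0],[[0,0,88],0],[[0,0,98],0]]}}

```text
time: 16.9
tool_pos: [583.8, -172.7, 264.5]
tcp_rot: [179.8, -0.2, 19.2]
ft_force: [0.0, 0.2, 0.8]
finger_gap: 35.0
```

Emit:
{"fn": "drive_tool", "kwargs": {"moves": [[[-10,5,5],0],[[-30,15,10],0],[[-55,30,15],0],[[-80,45,20],0],[[-105,60,20],0],[[-125,75,20],0],[[-140,80,20],0],[[-145,82,20],0]]}}

```text
time: 17.57
tool_pos: [436.6, -89.5, 281.5]
tcp_rot: [180.0, -0.1, 19.2]
ft_force: [-0.3, -0.2, 0.1]
finger_gap: 35.2
```

Emit:
{"fn": "drive_tool", "kwargs": {"moves": [[[0,0,0],0],[[0,0,0],0],[[0,0,0],0],[[0,0,0],0],[[0,0,0],0],[[0,0,0],0],[[0,0,0],0],[[0,0,0],0]]}}

```text
time: 18.23
tool_pos: [438.0, -90.4, 280.4]
tcp_rot: [-180.0, 0.0, 19.2]
ft_force: [0.1, 0.2, 0.4]
finger_gap: 35.0
```

```bash
python3 - <<'E'
from h import *
snap('scene','c9');snap('side','s9')
q=r.sense();print(q['time'],q['tool_pos'],q['ft_force'],q['qd'])
a=cv2.imread('pics/c9.png')[150:320,80:290];b=cv2.imread('pics/s9.png')[130:310,270:460]
cv2.imwrite('pics/z12.png',np.hstack([cv2.resize(a,(400,324),interpolation=cv2.INTER_CUBIC),cv2.resize(b,(342,324),interpolation=cv2.INTER_CUBIC)]))
for f in('side','scene'):
    x=cv2.imread(f'pics/{f}0.png');y=cv2.imread(f'pics/{"s9" if f=="side" else "c9"}.png')
    cv2.imwrite(f'pics/d_{f}.png',cv2.absdiff(x,y)*3)
E
```

```text
18.3333 [437.95913852 -90.36339852 280.50673211] [ 0.23632035 -0.39449856 -0.75767009] [ 0.1215168  -0.32010714 -0.01184761 -0.00359397  0.01213028  0.06288115]
```

View pics/z12.png

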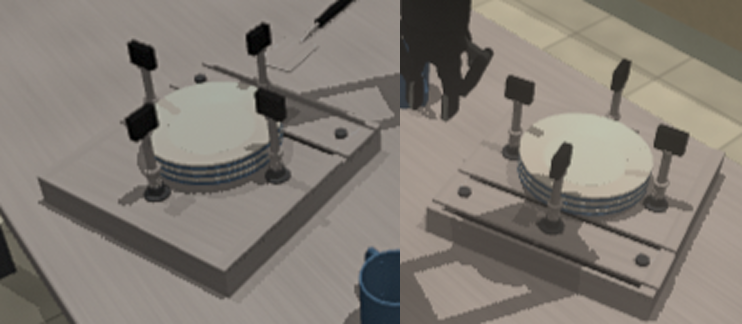

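View pics/d_scene.png

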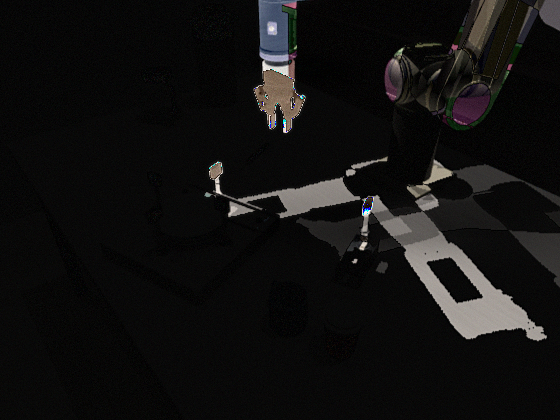

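The four posts stand alike. The new grip, at about (560,160) in the side crop, is parallel to the opposite post. The difference image shows only the arm, its shadows and the post changed.

```bash
python3 -c "
from h import *
print(r.hand_in())"
```

```text
the job is handed in; nothing more can be done
None
```

The spare post is now locked in the rack's front slot and standing on its own. I handed the job in at about 18.3 s of the 72 s allowed; `hand_in` gives no verdict.

- **Fitting:** I lifted the post from its rest, lined its foot up with the slot by wrist camera, and lowered it through without contact. The collar met the bar at the expected height. I pressed about 9 mm (about 13 N), turned it 90° clockwise, and let it rise into the groove.
- **Lock check:** Pulling up while still gripping met firm resistance at TCP z = 162.5 mm (−10.5 N). The geometry predicted 162 mm for a locked foot.
- **After release:** The post stood upright with its grip parallel to the opposite post. The before-and-after difference of the scene view showed only the arm, its shadows and the post changed. I did not view the side-view difference.
- **Disagreements:** The wrist camera read about 3 pixels off along the slot. I corrected this against the visible foot, and the corrected slot position was within about 1.5 mm of the side and scene views. Side forces reached about 8 N at the end of the turn and eased as the post rose into the groove.

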